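# Third hand for a drawer front

## Robot

A 6-joint arm with a two-finger parallel gripper is mounted at the origin on a cart in front of the work surface, level with it; the furniture and walls round the work are solid. World frame = base frame: x ahead of the robot, y to its left, z up, the work surface at z = 0. Lengths are in m, angles in rad, forces in N, time in s.
With the tool pointing down it reaches from about 0.325 to 0.85 m from the base axis. Payload 4.4 kg.
Tool frame: the origin (TCP) lies midway between the tips of the shut fingers; the grasp point (between the pads) lies 19 mm behind it (ctrl.tcp_to_grasp is the distance from the TCP to the grasp point, in m); z points along the fingers, y is the line along which they close (so a half turn about z gives the same grasp; the last joint's range is limited). The gripper opens to 94 mm and grips with 3 to 60 N. Pads are 16 mm wide; open, the fingers measure 119 mm over their backs; the gripper's body (75 mm by 177 mm) begins 78 mm behind the grasp point.
Start: joints at [-1.49, 0.207, 1.542, -0, 1.393, -0.15], TCP at [0.132, -0.56, 0.205] pointing down, gripper open.
Joint ranges: [-2.73, 2.73], [-0.86, 2.22], [0.23, 2.46], [-1.11, 4.25], [0.08, 2.63], [-2.82, 2.82]. Speed limits (rad/s): [2.79, 2.79, 3.14, 3.14, 3.14, 3.14].

## Interface

Orientations are given as a unit quaternion [w, x, y, z].
In Python, from cell import ctrl gives the robot as it stands.
- The arm moves only by the shell command python3 -m jog 'ROWS'. ROWS is a JSON object of lists of equal length, an entry for each row: "hand": the opening, from 0 (shut) to 1 (fully open); "xyz": the shift along the world's x, y, z in units of 0.5 m (1.0 is 0.5 m), a list of three; "twist": the turn about the world's z in units of 1.5 rad (1.0 is 1.5 rad). A call has exactly 10 rows; each row is the pose to reach, as a shift and turn from the pose commanded when the call began; what a row does not reach only later rows make up. A row lasts 1/8 s, in which the tool goes at most 62.5 mm and 10.7 degrees, less where a joint would pass 70% of its speed; a pose out of reach is approached as far as the arm can. A call with a number of a shift or a turn outside -1 to 1 is refused whole. A call with a gripper value outside its range is refused whole. The fingers move at their own pace and stop on an object; the grip force is fixed at half the most. Time passes only in rows, so rows that repeat a pose let the fingers close, or fill a call up. It gives the time, the measured TCP pose, the force, the opening and the grip force at its end, in the units of the state.
- ctrl.get_obs(): the state, without advancing time (a new reading comes with each control period).
- ctrl.snapshot(name): name is "side" or "top" or "wrist"; returns a dict with "color" (400x640x3 uint8, red, green, blue), "mtx" (3x3 intrinsics, pixels), "extrinsics" (4x4, takes a point from world to camera coordinates); the wrist camera has in their place "mount" (4x4, takes a point from camera to tool coordinates, whose origin is the TCP and whose axes are the flange's). Camera axes: x right, y down, z forward; pixel columns grow to the right and rows downward; lengths in m; the calibration is good to about 2 mm. A picture is of the moment at which its call begins: read the wrist's pose just before it. There is no depth.
- ctrl.hand_in(): hands the job in; it is judged then, once.
The state is a dict: "time": time; "q": joint angles; "dq": joint speeds; "joint_efforts": joint torques, N m; "eef_pos": TCP position; "tool_rot": TCP orientation; "contact_force": force on the tool from outside, world axes, zero at the start; "ft_torque": the same for the moment, N m; "opening": finger opening in m; "finger_force": force on a finger pad.
Only numpy, scipy, OpenCV 4.12 (cv2) and the standard library are available. Lean on these libraries where they do the work, as an engineer would, in place of code of your own. Each camera call takes 0.05 s, during which the arm holds its last target. There are 200 camera calls.

## Task

Ring the counter bell by pressing its plunger fully down, to call me over with the screwdriver. Then take the drawer front (the upright panel with the knob), stand it knob outwards against the open front end of the sprung drawer box in the cradle, upright and resting only lightly on the worktop (or a hair above it), square and centred on the box, and press it on with a steady 10 N or so, so that the drawer goes back to about the middle of its 32 mm spring travel and never hits its end. Finish while still holding the front pressed there, and leave the spare panel and the other loose things where they are.

Things in the scene. Friction and masses are not known exactly. Their poses are not given: they have to be found in the camera images.
- bell: counter bell, fixed to the worktop: black base disc 88 mm across, steel dome above it, 52 mm high without the plunger. Origin at the centre of its underside, z up. Its place varies.
- bell_head (a point): top centre of the bell's plunger head, a steel button 22 mm across and 69 mm above the worktop when up; it moves straight down
- bell_plunger (a joint): how far the bell's plunger is pressed down (m): 0 up, 0.008 fully down on its stop; spring, 1.2 N at the top to 4.4 N at the stop; springs back by itself
- drawer_front: the drawer front: loose upright pale wooden panel 20 mm thick (its x), 160 mm wide (its y), 115 mm high (z up), about 0.26 kg, standing on its lower edge, with a brass knob on its -x face. Origin at the centre of its underside. Its place among three (bell, front, spare panel) varies.
- front_centre (a point): centre of the drawer front's wood, half-way up (57.5 mm above its lower edge), axes as the panel's: x through the thickness (the knob is on the -x side), y along the width, z up
- front_knob (a point): outer end of the drawer front's knob: 38 mm from the panel's mid-plane on its -x side, 38 mm above the lower edge; knob 26 mm across, standing 28 mm out of the face
- spare_centre (a point): centre, half-way up, of the spare panel: same wood and size as the drawer front (20 x 160 x 115 mm, standing) but without a knob; loose, to be left alone
- cradle: fixed cradle that carries the drawer box: plywood base, two aluminium runners, rear upright with spring buffer. Origin on the worktop below the middle of the drawer's front face at drawer = 0; x points into the drawer (away from the robot, turned up to 0.25 rad), y along its width, z up. The base begins 50 mm behind that face: before it is bare worktop, where the panel may stand and follow the drawer.
- drawer_face (a point): middle of the drawer box's front face, 47 mm above the worktop, moving with the drawer; axes as the cradle's. Box of pale wood 140 mm wide, 130 deep, 12 to 82 mm above the worktop, open on top, walls 10 mm. Its front wall is scooped down to 42 mm above the worktop over the middle 96 mm, with the empty box behind, so a finger behind the panel fits in there.
- drawer (a joint): how far the drawer box has been pushed back along the cradle's x (m): 0 as it stands, 0.032 at its end stop. Spring: 1.5 N at 0 growing by 0.5 N per mm (5 N at 7 mm, 10 N at 17 mm, 14 N at 25 mm, 17.5 N at the end); friction 0.3 N
- screwdriver: screwdriver lying on the worktop, loose bystander; origin under its middle
- screw_tray: small aluminium tray 90 x 70 x 22 mm with screws, loose bystander; origin at the centre of its underside
- loose_cap: black burner cap, a disc 75 mm across and 9 mm thick lying flat, loose bystander; origin at the centre of its underside
- loose_lid: porcelain canister lid with sprigs and a small knob, 156 mm across, 66 mm high, loose bystander; origin at the centre of its underside
Mind the look-alikes: they are no part of the job. Leave any brown or red look-alike of the bell alone.

How it is judged:
On the way, in this order (a step that is already met when the one before it is completed fails the run):
1. the bell's plunger is pressed fully down (at least 7 of its 8 mm) (value of joint bell_plunger above 0.007 m), for 0.05 s.
2. the drawer front is pressed on the drawer within the force band, square and centred (x of front_centre in the frame of drawer_face between -0.014 and -0.006 m and y of front_centre in the frame of drawer_face between -0.008 and 0.008 m and x of front_knob in the frame of drawer_face below -0.03 m and angle between the y axis of front_centre and the y axis of drawer_face, either way round below 0.07 rad and angle between front_centre's own z axis and vertical below 0.07 rad and height (world z) of front_centre between 0.05 and 0.0655 m and value of joint drawer between 0.008 and 0.025 m and contact force between drawer_front and cradle between 4.5 and 15 N and contact force between the fingers and drawer_front above 2 N), for 0.5 s.
At the end, for the whole second after the job is handed in: Fingers still press the front, knob outwards, on the drawer with 4.5-15 N, drawer 8-25 mm back; front at rest, lower edge within 8 mm of the worktop, upright and square within 0.07 rad, centred within 8 mm; bell plunger up (under 2 mm); spare panel moved under 20 mm (all of step 2 and value of joint bell_plunger below 0.002 m and linear speed of drawer_front below 0.02 m/s and distance of spare_centre from where it was at the start of the episode below 0.02 m); the arm keeps its last pose, push and grip.
It fails at once if the drawer is driven to its end stop (over 30.5 mm) (value of joint drawer above 0.0305 m).
It fails at once if the spare panel is knocked out of its place (over 20 mm) (distance of spare_centre from where it was at the start of the episode above 0.02 m).
It fails at once if the screwdriver, screw tray, burner cap or canister lid is knocked out of its place (over 30 mm) (distance of any of screwdriver, screw_tray, loose_cap, loose_lid from where it was at the start of the episode above 0.03 m).
It also fails if it takes over 64 s, if anything falls off the work surface, if the arm or the gripper's body presses on something with over 40 N, if the wrist force passes 120 N, or if a joint passes its speed limit or range.

## Working session

There is one attempt and no reset: what is moved stays moved. The work goes in short steps, Python scripts to look and compute and a shell command to move; the robot and the scene stay as the last step left them, time stands still between calls to the robot, and variables do not carry over. Pictures are saved under pics/ and viewed, at most 10 in all, crops included, and the job is handed in when it is done.

```bash
mkdir -p pics; ls; cat > h.py <<'E'
import numpy as np,cv2
from cell import ctrl
def snap(n,f=None):
    s=ctrl.snapshot(n)
    if f: cv2.imwrite('pics/'+f,s['color'][:,:,::-1])
    return s
def ray(s,uv,z):
    K=np.array(s['mtx']);E=np.array(s['extrinsics'])
    d=E[:3,:3].T@np.linalg.solve(K,[uv[0],uv[1],1.]);c=-E[:3,:3].T@E[:3,3]
    return c+d*(z-c[2])/d[2]
def proj(s,p):
    K=np.array(s['mtx']);E=np.array(s['extrinsics'])
    q=K@(E[:3,:3]@np.array(p)+E[:3,3]);return q[:2]/q[2]
def wristE(s,o):
    from scipy.spatial.transform import Rotation as R
    w=o['tool_rot'];T=np.eye(4);T[:3,:3]=R.from_quat([w[1],w[2],w[3],w[0]]).as_matrix();T[:3,3]=o['eef_pos']
    s['extrinsics']=np.linalg.inv(T@np.array(s['mount']));return s
E
python3 - <<'E'
from h import *
for n in('top','side'):
    s=snap(n,n+'0.png');E=np.array(s['extrinsics']);print(n,np.round(-E[:3,:3].T@E[:3,3],3),np.round(E[2,:3],2))
o=ctrl.get_obs();print(o['eef_pos'],o['tool_rot'],o['time'],o['opening'],ctrl.tcp_to_grasp)
E
```

```text
pics
top [ 0.183 -0.268  1.54 ] [ 0.22  0.08 -0.97]
side [-0.118  0.879  0.713] [ 0.46 -0.77 -0.45]
[ 0.13145527 -0.55900845  0.20440737] [-1.03267986e-03  9.93346047e-01  1.15163206e-01  2.58189318e-05] 0.1 0.09405683391258157 0.0188
```

View pics/top0.png

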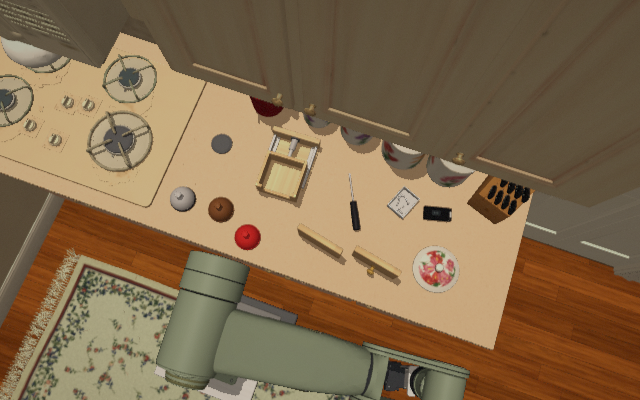

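View pics/side0.png

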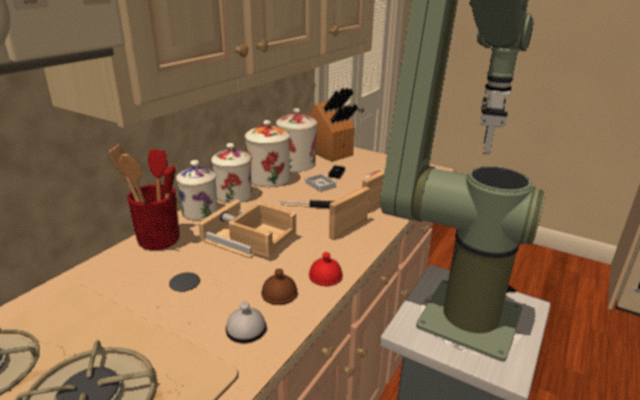

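The top view shows the steel bell at (183,198), the knobbed front at (376,262), the spare at (320,240) and the drawer box at about (285,175). The brown and red bells are decoys. I'll measure these more closely on an enlarged crop.

```bash
python3 - <<'E'
from h import *
s=snap('top');c=s['color'][120:290,245:445,::-1]
cv2.imwrite('pics/c1.png',cv2.resize(c,None,fx=3.5,fy=3.5,interpolation=cv2.INTER_CUBIC))
t=snap('side')
for s,r in((s,(160,175,210,225)),(t,(222,295,270,345))):
    g=s['color'][r[1]:r[3],r[0]:r[2]].astype(int)
    m=((g.max(2)-g.min(2)<25)&(g.mean(2)>70)).astype(np.uint8)
    n,l,st,ce=cv2.connectedComponentsWithStats(m);i=1+np.argmax(st[1:,4]);print(st[i],ce[i]+r[:2])
E_=[(176,190),(183,198)]
s=ctrl.snapshot('top')
for n,uv,z in(('bell',(183,198),.04),('spareA',(298,228),.115),('spareB',(341,252),.115),('frA',(355,250),.115),('frB',(399,272),.115),('knob',(371,271),.038)):print(n,ray(s,uv,z).round(3))
E
```

```text
[ 10  12  24  23 425] [181.86823529 198.32470588]
[  5  19  38  25 121] [252.94214876 329.65289256]
bell [0.402 0.284 0.04 ]
spareA [ 0.422 -0.123  0.115]
spareB [ 0.396 -0.275  0.115]
frA [ 0.416 -0.314  0.115]
frB [ 0.397 -0.463  0.115]
knob [ 0.381 -0.387  0.038]
```

View pics/c1.png

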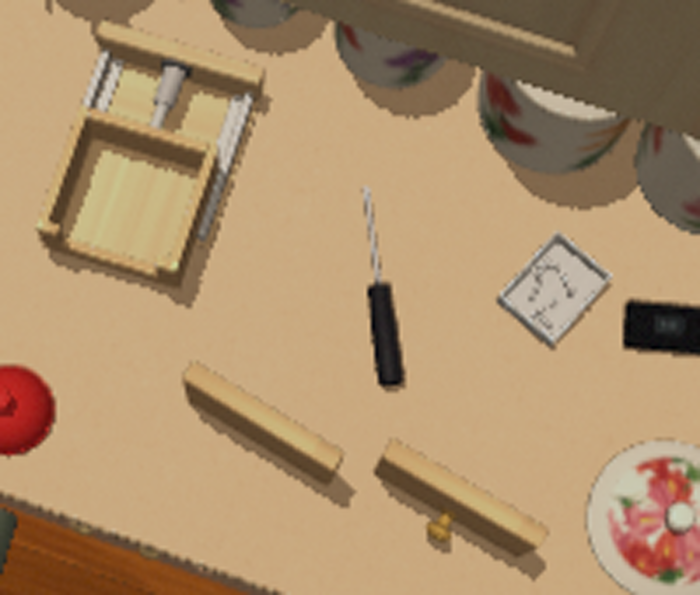

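```bash
cat > est.py <<'E'
from h import *
s=ctrl.snapshot('top');t=ctrl.snapshot('side')
P=lambda x,y,z:ray(s,((x+.5)/3.5+244.5,(y+.5)/3.5+119.5),z).round(4)
bl,fl,br,fr=[P(*p,.115) for p in((393,438),(375,468),(547,532),(528,557))]
print('front c',(bl+fl+br+fr)/4,'w',np.linalg.norm(bl-br),np.linalg.norm(fl-fr),'t',np.linalg.norm(bl-fl),'yaw of normal',[np.arctan2(*(d:=(a-b))[:2]*[-1,1]) for a,b in((bl,br),(fl,fr))], 'knob',P(436,540,.038))
l,r=P(40,230,.082),P(178,278,.082)
L,R=P(88,112,.082),P(217,152,.082)
print('drawer',l,r,(l+r)/2,np.linalg.norm(l-r),np.arctan2(*(l-r)[:2]*[-1,1]),'back',(L+R)/2,np.arctan2(*(L-R)[:2]*[-1,1]),np.linalg.norm(l-L))
# bell head: side ray vs top ray
for z in(.06,.069):print('bell side',ray(t,(245,309),z).round(3))
print('bell top dome .03',ray(s,(181.9,198.3),.03).round(3))
E
python3 est.py; python3 -c "
import cv2;im=cv2.imread('pics/side0.png');cv2.imwrite('pics/c2.png',cv2.resize(im[190:345,190:350],None,fx=3.75,fy=3.75,interpolation=cv2.INTER_CUBIC))"
```

```text
front c [ 0.402575 -0.387325  0.115   ] w 0.15725345783161654 0.15373734094227073 t 0.03140143308831616 yaw of normal [np.float64(-0.21597892615196101), np.float64(-0.19242047651902694)] knob [ 0.3703 -0.3844  0.038 ]
drawer [0.5157 0.0589 0.082 ] [ 0.5153 -0.0793  0.082 ] [ 0.5155 -0.0102  0.082 ] 0.1382005788699888 -0.002894347923536827 back [ 0.6422  -0.00675  0.082  ] 0.02616800537436694 0.1248019631255854
bell side [0.402 0.3   0.06 ]
bell side [0.395 0.308 0.069]
bell top dome .03 [0.401 0.29  0.03 ]
```

View pics/c2.png

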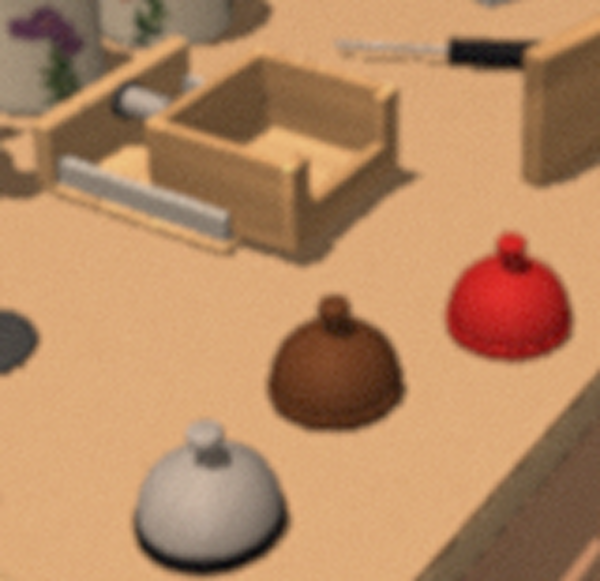

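Both views put the steel bell at about (0.40, 0.29). The drawer box corners give a width of 138 mm, which fits, and its yaw is about 0.01. I'm heading for the bell now, gripper shutting on the way.

```bash
python3 -m jog '{"hand":[0,0,0,0,0,0,0,0,0,0],"xyz":[[0.576,0.92,0],[0.576,0.92,0],[0.576,0.92,0],[0.576,0.92,0],[0.576,0.92,0],[0.576,0.92,0],[0.576,0.92,0],[0.576,0.92,0],[0.576,0.92,0],[0.576,0.92,0]],"twist":[0.12,0.24,0.36,0.48,0.6,0.72,0.76,0.76,0.76,0.76]}'
python3 - <<'E'
from h import *
t=ctrl.snapshot('side');print(ray(t,(244.7,305.5),.069).round(3))
o=ctrl.get_obs();print(o['eef_pos'],o['q'])
E
```

```text
time: 1.6
eef_pos: [0.4204, -0.0975, 0.2056]
tool_rot: [0.0, 0.772, 0.635, 0.0]
contact_force: [0.7, -0.6, -0.0]
opening: 0.0007
finger_force: 0.0
[0.402 0.3   0.069]
[ 0.41975413 -0.09884235  0.20548895] [-4.32123143e-01 -1.09928971e-01  1.87256413e+00 -4.87872646e-04
  1.37899135e+00 -2.35459629e-01]
```

```bash
python3 -m jog '{"hand":[0,0,0,0,0,0,0,0,0,0],"xyz":[[-0.036,0.786,-0.06],[-0.036,0.786,-0.06],[-0.036,0.786,-0.06],[-0.036,0.786,-0.06],[-0.036,0.786,-0.06],[-0.036,0.786,-0.06],[-0.036,0.786,-0.06],[-0.036,0.786,-0.06],[-0.036,0.786,-0.06],[-0.036,0.786,-0.06]],"twist":[0,0,0,0,0,0,0,0,0,0]}'
python3 - <<'E'
from h import *
o=ctrl.get_obs();s=wristE(snap('wrist','w1.png'),o);print(o['eef_pos'],s['mount'],s['mtx'][0][0])
print(proj(s,[.402,.295,.069]),proj(s,o['eef_pos']))
E
```

```text
time: 2.9
eef_pos: [0.4021, 0.2915, 0.1756]
tool_rot: [0.0, 0.775, 0.632, -0.0]
contact_force: [0.4, -0.5, 0.5]
opening: 0.0003
finger_force: 0.0
[0.40209186 0.29154685 0.17560302] [[-1.48448643e-04 -9.67446638e-01 -2.53075048e-01  7.42198426e-02]
 [ 9.99999957e-01 -2.07998844e-04  2.08551360e-04 -1.04981743e-03]
 [-2.54401629e-04 -2.53075006e-01  9.67446627e-01 -1.79349925e-01]
 [ 0.00000000e+00  0.00000000e+00  0.00000000e+00  1.00000000e+00]] 334.313417959449
[319.1257151  195.69025343] [320.69931664 245.98087876]
```

View pics/w1.png

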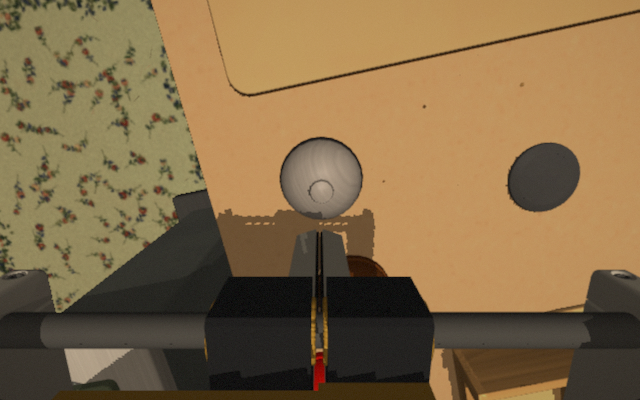

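The bell head is at (321,191) in the wrist view, about 4 mm beyond the prediction, which puts it near (0.403, 0.299). Pressing now.

```bash
python3 -m jog '{"hand":[0,0,0,0,0,0,0,0,0,0],"xyz":[[0.004,0.014,-0.08],[0.004,0.014,-0.16],[0.004,0.014,-0.2],[0.004,0.014,-0.212],[0.004,0.014,-0.22],[0.004,0.014,-0.224],[0.004,0.014,-0.228],[0.004,0.014,-0.23],[0.004,0.014,-0.23],[0.004,0.014,-0.23]],"twist":[0,0,0,0,0,0,0,0,0,0]}'
```

```text
time: 4.2
eef_pos: [0.4042, 0.3002, 0.0612]
tool_rot: [0.0, 0.774, 0.633, 0.001]
contact_force: [-2.2, -2.4, 5.3]
opening: 0.0002
finger_force: 2.7
```

```bash
python3 -m jog '{"hand":[0,0,0,0,0,0,0,0,0,0],"xyz":[[0,0,-0.003],[0,0,-0.004],[0,0,-0.004],[0,0,-0.004],[0,0,-0.004],[0,0,-0.004],[0,0,-0.004],[0,0,-0.004],[0,0,-0.004],[0,0,-0.004]],"twist":[0,0,0,0,0,0,0,0,0,0]}'
```

```text
time: 5.45
eef_pos: [0.4043, 0.3003, 0.0609]
tool_rot: [0.001, 0.774, 0.633, 0.0]
contact_force: [-4.5, -5.4, 16.1]
opening: 0.0006
finger_force: 8.0
```

The plunger is on its stop (16 N at z 0.061). Next I go up and across to the drawer front.

```bash
python3 -m jog '{"hand":[0,0,0,0,0,0,1,1,1,1],"xyz":[[0,0,0.12],[0,0,0.24],[0,-0.1,0.32],[0,-1,0.32],[0,-1,0.32],[0,-1,0.32],[0,-1,0.32],[0,-1,0.32],[0,-1,0.32],[0,-1,0.32]],"twist":[0,0,0,0,0,0,0,0,0,0]}'
python3 -m jog '{"hand":[1,1,1,1,1,1,1,1,1,1],"xyz":[[0,-0.6,0],[0,-0.6,0],[0,-0.6,0],[0,-0.6,0],[0,-0.6,0],[0,-0.6,0],[0,-0.6,0],[0,-0.6,0],[0,-0.6,0],[0,-0.6,0]],"twist":[0,0,0,0,0,0,0,0,0,0]}'
python3 - <<'E'
from h import *
o=ctrl.get_obs();s=wristE(snap('wrist','w2.png'),o);print(o['eef_pos'])
print(proj(s,[.4026,-.387,.115]))
E
```

```text
time: 6.7
eef_pos: [0.4041, -0.1882, 0.2188]
tool_rot: [0.001, 0.774, 0.633, 0.001]
contact_force: [1.2, -0.1, 0.5]
opening: 0.0373
finger_force: 0.0
time: 7.95
eef_pos: [0.4039, -0.4854, 0.2189]
tool_rot: [0.0, 0.774, 0.633, 0.0]
contact_force: [0.6, 0.5, 0.6]
opening: 0.0939
finger_force: 0.0
[ 0.40392064 -0.48538161  0.21888693]
[294.23658195  84.28068459]
```

View pics/w2.png

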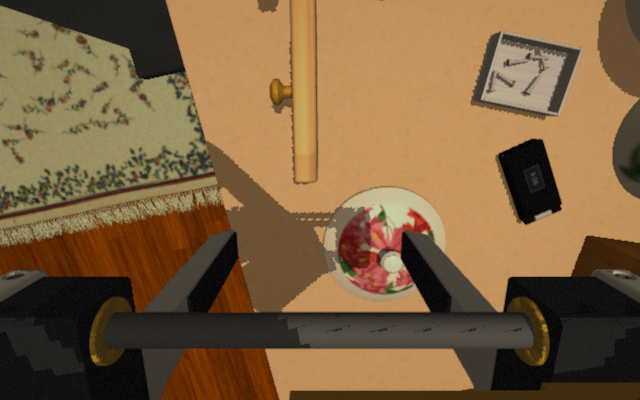

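```bash
python3 - <<'E'
from h import *
from scipy.spatial.transform import Rotation as R
o=ctrl.get_obs();s=wristE(snap('wrist'),o)
g=s['color'].astype(int)
for v in (10,60,120,145,150,155,160):print(v,[tuple(g[v,u]) for u in range(286,324,3)] if v in(60,145,155) else '')
import cv2
c=s['color'][0:200,240:360,::-1]
A=[ray(s,p,.115) for p in((293,20),(295,140),(315,20),(317,140),(305.5,154),(276,92))];A[5]=ray(s,(276,92),.038)
A=np.array(A);print(A.round(4))
for a,b in((0,1),(2,3)):
    d=A[a]-A[b];print('yaw',np.arctan2(-d[0],d[1]))
psi=np.arctan2(-(A[2]-A[3])[0],(A[2]-A[3])[1]);n=np.array([np.cos(psi),np.sin(psi),0]);y=np.array([-np.sin(psi),np.cos(psi),0])
print('thick',(A[2]-A[0])@n,'c from end',A[4]+.08*y,'mid n',(A[0]+A[2])/2@n,'knob rel', (A[5]-A[4])@y,(A[5]-A[4])@n)
w=o['tool_rot'];m=R.from_quat([w[1],w[2],w[3],w[0]]).as_matrix();print('tooly',np.arctan2(m[1,1],m[0,1]))
E
```

```text
10 
60 [(np.int64(195), np.int64(146), np.int64(92)), (np.int64(153), np.int64(113), np.int64(72)), (np.int64(151), np.int64(107), np.int64(60)), (np.int64(198), np.int64(147), np.int64(82)), (np.int64(197), np.int64(151), np.int64(83)), (np.int64(196), np.int64(159), np.int64(86)), (np.int64(198), np.int64(159), np.int64(87)), (np.int64(199), np.int64(148), np.int64(81)), (np.int64(195), np.int64(139), np.int64(75)), (np.int64(189), np.int64(134), np.int64(75)), (np.int64(107), np.int64(77), np.int64(45)), (np.int64(195), np.int64(144), np.int64(90)), (np.int64(195), np.int64(147), np.int64(95))]
120 
145 [(np.int64(198), np.int64(149), np.int64(95)), (np.int64(197), np.int64(148), np.int64(94)), (np.int64(196), np.int64(147), np.int64(94)), (np.int64(190), np.int64(135), np.int64(72)), (np.int64(199), np.int64(157), np.int64(87)), (np.int64(200), np.int64(164), np.int64(90)), (np.int64(202), np.int64(170), np.int64(94)), (np.int64(200), np.int64(159), np.int64(87)), (np.int64(200), np.int64(144), np.int64(79)), (np.int64(198), np.int64(141), np.int64(78)), (np.int64(136), np.int64(
[... 412 characters left out ...]
, np.int64(156), np.int64(87)), (np.int64(200), np.int64(148), np.int64(82)), (np.int64(189), np.int64(134), np.int64(73)), (np.int64(179), np.int64(128), np.int64(70)), (np.int64(129), np.int64(92), np.int64(52)), (np.int64(197), np.int64(148), np.int64(94)), (np.int64(198), np.int64(149), np.int64(93))]
160 
[[ 0.4117 -0.3413  0.115 ]
 [ 0.3936 -0.4304  0.115 ]
 [ 0.4282 -0.3447  0.115 ]
 [ 0.4116 -0.4341  0.115 ]
 [ 0.3998 -0.4436  0.115 ]
 [ 0.3785 -0.3839  0.038 ]]
yaw -0.2006115298615246
yaw -0.18393351397232321
thick 0.016876800219507392 c from end [ 0.41439552 -0.36492912  0.115     ] mid n 0.475625429171314 knob rel 0.05477116565170314 -0.03183027194373267
tooly -0.19919862711516095
```

```bash
python3 - <<'E'
from h import *
o=ctrl.get_obs();s=wristE(snap('wrist'),o)
e=ray(s,(306.5,182.5),.115);psi=-.193
y=np.array([-np.sin(psi),np.cos(psi),0]);n=np.array([np.cos(psi),np.sin(psi),0]);k=ray(s,(275,92),.038)
c=e+.08*y;print('end',e,'c',c,'knob rel',(k-e)@y,(k-c)@n)
d=c-np.array(o['eef_pos']);print('shift units',d/.5)
s=ctrl.snapshot('top');print(proj(s,c))
E
```

```text
end [ 0.39542351 -0.46790531  0.115     ] c [ 0.41076783 -0.38939065  0.115     ] knob rel 0.0790407675393981 -0.033791420074138816
shift units [ 0.01405025  0.1926365  -0.20751028]
[377.5813327  259.76466928]
```

The knob sits 79 mm from the panel's end and 34 mm out from its mid-plane, both consistent with the sizes given. The front's centre is (0.411, -0.389) with yaw about -0.193. Next I centre over it, descend and grip.

```bash
python3 -m jog '{"hand":[1,1,1,1,1,1,1,1,1,1],"xyz":[[0.014,0.1,0],[0.014,0.192,0],[0.014,0.192,0],[0.014,0.192,-0.08],[0.014,0.192,-0.16],[0.014,0.192,-0.24],[0.014,0.192,-0.3],[0.014,0.192,-0.318],[0.014,0.192,-0.318],[0.014,0.192,-0.318]],"twist":[0,0,0,0,0,0,0,0,0,0]}'
python3 -m jog '{"hand":[0,0,0,0,0,0,0,0,0,0],"xyz":[[0,0,0],[0,0,0],[0,0,0],[0,0,0],[0,0,0],[0,0,0],[0,0,0],[0,0,0],[0,0,0],[0,0,0]],"twist":[0,0,0,0,0,0,0,0,0,0]}'
python3 est.py | grep drawer
```

```text
time: 9.4
eef_pos: [0.4115, -0.3916, 0.0611]
tool_rot: [0.002, 0.774, 0.633, -0.0]
contact_force: [-0.1, -0.8, 1.1]
opening: 0.094
finger_force: 0.0
time: 10.65
eef_pos: [0.4105, -0.3901, 0.0594]
tool_rot: [-0.0, 0.774, 0.633, 0.0]
contact_force: [0.4, -0.3, 0.6]
opening: 0.02
finger_force: 30.0
drawer [0.5157 0.0589 0.082 ] [ 0.5153 -0.0793  0.082 ] [ 0.5155 -0.0102  0.082 ] 0.1382005788699888 -0.002894347923536827 back [ 0.6422  -0.00675  0.082  ] 0.02616800537436694 0.1248019631255854
```

```bash
python3 -m jog '{"hand":[0,0,0,0,0,0,0,0,0,0],"xyz":[[0,0,0.06],[0,0,0.16],[0,0,0.26],[0,0,0.29],[-0.04,0.1,0.29],[-0.04,0.2,0.29],[-0.04,0.3,0.29],[-0.04,0.4,0.29],[-0.04,0.5,0.29],[-0.04,0.54,0.29]],"twist":[0,0,0,0,0.05,0.1,0.139,0.139,0.139,0.139]}'
python3 -m jog '{"hand":[0,0,0,0,0,0,0,0,0,0],"xyz":[[0,0,0],[0,0,0],[0,0,0],[0,0,0],[0,0,0],[0,0,0],[0,0,0],[0,0,0],[0,0,0],[0,0,0]],"twist":[0,0,0,0,0,0,0,0,0,0]}'
python3 - <<'E'
from h import *
o=ctrl.get_obs();s=wristE(snap('wrist'),o);np.save('w3.npy',np.array(s['extrinsics']))
cv2.imwrite('pics/w3.png',cv2.resize(s['color'][0:330,240:640,::-1],None,fx=1.8,fy=1.8,interpolation=cv2.INTER_CUBIC))
print(o['eef_pos'])
for p in((.515,.06,.082),(.515,-.08,.082)):print((proj(s,p)-[240,0])*1.8)
E
```

```text
time: 12.0
eef_pos: [0.3885, -0.1168, 0.2019]
tool_rot: [-0.002, 0.703, 0.711, -0.0]
contact_force: [0.2, -0.1, -2.6]
opening: 0.0199
finger_force: 30.0
time: 13.25
eef_pos: [0.3905, -0.12, 0.2044]
tool_rot: [-0.0, 0.704, 0.71, -0.0]
contact_force: [0.6, -0.5, -2.5]
opening: 0.02
finger_force: 30.0
[ 0.39050076 -0.12002281  0.20441123]
[429.49505766 -42.2893636 ]
[393.28552917 275.92431781]
```

View pics/w3.png

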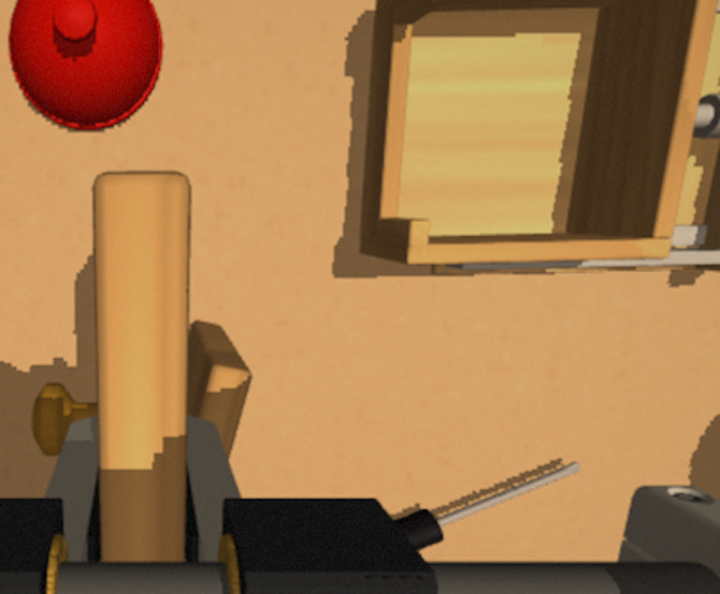

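```bash
python3 - <<'E'
from h import *
o=ctrl.get_obs();s=ctrl.snapshot('wrist');s['extrinsics']=np.load('w3.npy')
f=lambda u,v,z:ray(s,((u+.5)/1.8-.5+240,(v+.5)/1.8-.5),z)
a,b=f(393,25,.042),f(382,216,.042);c,d=f(408,263,.082),f(668,256,.082)
print(a,b,c,d);print('len',np.linalg.norm(a-b),np.linalg.norm(c-d))
v=a-b;print('yaw',np.arctan2(-v[0],v[1]));v=d-c;print('yaw2',np.arctan2(v[1],v[0]))
psi=.015;y=np.array([-np.sin(psi),np.cos(psi),0]);n=np.array([np.cos(psi),np.sin(psi),0])
print('centre',(a+b)/2,c+.07*y)
# panel edges in hand: end at top z=.115+lift
z=o['eef_pos'][2]+.055
p,q,r=f(141,172,z),f(95,300,z),f(188,300,z);print('panel end',p,'edges',q,r)
l=f(96,200,z)-f(99,460,z);l2=f(190,200,z)-f(186,460,z);print('panel yaw',np.arctan2(-l[0],l[1]),np.arctan2(-l2[0],l2[1]))
E
```

```text
[0.51669526 0.04372086 0.042     ] [ 0.52145232 -0.05141583  0.042     ] [ 0.52136499 -0.07333874  0.082     ] [ 0.64989331 -0.06881437  0.082     ]
len 0.09525554958301423 0.12860792340493496
yaw 0.049960752795162634
yaw2 0.035186789784374485
centre [ 0.51907379 -0.00384749  0.042     ] [ 0.52031503 -0.00334661  0.082     ]
panel end [ 0.38870259 -0.0396831   0.25943678] edges [ 0.37933035 -0.06520781  0.25943678] [ 0.39868093 -0.06504516  0.25943678]
panel yaw 0.0008268080571443289 0.012506058763746861
```

The sizes check out (scoop 95 mm, side 129 mm). The drawer face is at (0.519, -0.004) with yaw about 0.04, and the panel is held centred. I'll move in front of the drawer and come down.

```bash
python3 -m jog '{"hand":[0,0,0,0,0,0,0,0,0,0],"xyz":[[0.06,0.08,0],[0.12,0.16,0],[0.177,0.229,0],[0.177,0.229,0],[0.177,0.229,-0.07],[0.177,0.229,-0.14],[0.177,0.229,-0.21],[0.177,0.229,-0.26],[0.177,0.229,-0.28],[0.177,0.229,-0.284]],"twist":[0,0.01,0.022,0.022,0.022,0.022,0.022,0.022,0.022,0.022]}'
python3 -m jog '{"hand":[0,0,0,0,0,0,0,0,0,0],"xyz":[[0.03,0.001,0],[0.03,0.001,0],[0.03,0.001,0],[0.03,0.001,0],[0.03,0.001,0],[0.03,0.001,0],[0.03,0.001,0],[0.03,0.001,0],[0.03,0.001,0],[0.03,0.001,0]],"twist":[0,0,0,0,0,0,0,0,0,0]}'
python3 - <<'E'
from h import *
o=ctrl.get_obs();s=wristE(snap('wrist'),o);np.save('w4.npy',np.array(s['extrinsics']))
cv2.imwrite('pics/w4.png',cv2.resize(s['color'][0:330,200:600,::-1],None,fx=1.8,fy=1.8,interpolation=cv2.INTER_CUBIC))
print(o['eef_pos'])
E
```

```text
time: 14.6
eef_pos: [0.4788, -0.006, 0.0623]
tool_rot: [-0.0, 0.693, 0.721, -0.0]
contact_force: [-0.3, 0.2, -3.6]
opening: 0.0197
finger_force: 30.0
time: 15.85
eef_pos: [0.4941, -0.005, 0.0624]
tool_rot: [0.0, 0.692, 0.722, 0.0]
contact_force: [-0.2, 0.2, -2.8]
opening: 0.0201
finger_force: 30.0
[ 0.49405798 -0.0050431   0.06244505]
```

View pics/w4.png

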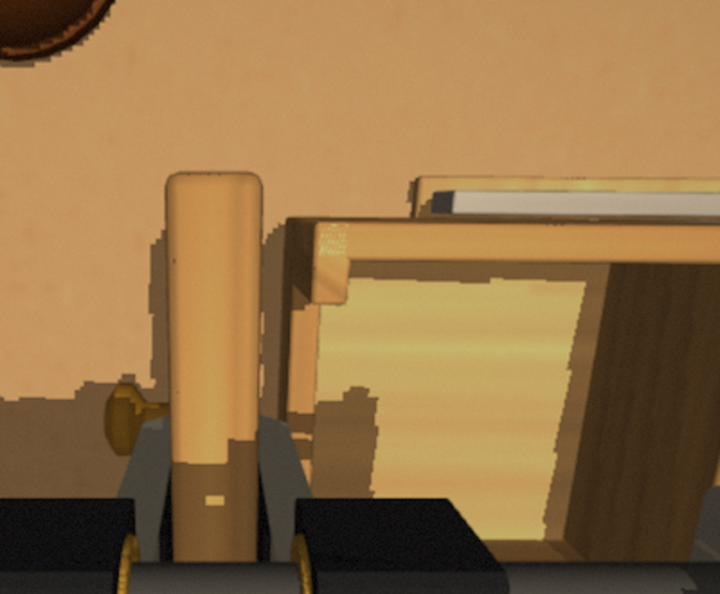

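```bash
python3 - <<'E'
from h import *
s=ctrl.snapshot('wrist');s['extrinsics']=np.load('w4.npy')
f=lambda u,v,z:ray(s,((u+.5)/1.8-.5+200,(v+.5)/1.8-.5),z)
c,d=f(316,222,.082),f(715,225,.082);e=f(214,172,.118);k=f(313,302,.082)
print(c,d,k,'yaw',np.arctan2((d-c)[1],(d-c)[0]),np.arctan2((c-k)[0]*-1,(c-k)[1]))
psi=.04;y=np.array([-np.sin(psi),np.cos(psi),0]);n=np.array([np.cos(psi),np.sin(psi),0])
pc=e-.08*y;dc=c-.07*y;print('panel c',pc,'drawer c',dc,'lat err',(pc-dc)@y,'gap',(dc-pc)@n-.01)
E
```

```text
[0.51665085 0.06565273 0.082     ] [0.62008741 0.06917129 0.082     ] [0.51760221 0.04479546 0.082     ] yaw 0.03400352311687399 0.04558128893013066
panel c [ 0.49304108 -0.00473309  0.118     ] drawer c [ 0.5194501  -0.00429128  0.082     ] lat err 0.0006146268406786577 gap 0.016405569406276174
```

The panel is centred within 1 mm and square, with a 16 mm gap. I'll press on gently and watch the force.

```bash
python3 -m jog '{"hand":[0,0,0,0,0,0,0,0,0,0],"xyz":[[0.01,0,0],[0.02,0.001,0],[0.026,0.001,0],[0.032,0.001,0],[0.036,0.001,0],[0.04,0.002,0],[0.044,0.002,0],[0.048,0.002,0],[0.05,0.002,0],[0.05,0.002,0]],"twist":[0,0,0,0,0,0,0,0,0,0]}'
```

```text
time: 17.2
eef_pos: [0.5177, -0.0042, 0.062]
tool_rot: [-0.001, 0.692, 0.721, -0.001]
contact_force: [-5.2, -1.2, 0.2]
opening: 0.02
finger_force: 30.0
```

```bash
python3 -m jog '{"hand":[0,0,0,0,0,0,0,0,0,0],"xyz":[[0.004,0,0],[0.008,0,0],[0.012,0,0],[0.015,0.001,0],[0.017,0.001,0],[0.018,0.001,0],[0.018,0.001,0],[0.018,0.001,0],[0.018,0.001,0],[0.018,0.001,0]],"twist":[0,0,0,0,0,0,0,0,0,0]}'
python3 - <<'E'
from h import *
o=ctrl.get_obs();s=wristE(snap('wrist'),o);np.save('w5.npy',np.array(s['extrinsics']))
cv2.imwrite('pics/w5.png',cv2.resize(s['color'][0:330,200:600,::-1],None,fx=1.8,fy=1.8,interpolation=cv2.INTER_CUBIC))
print(o['eef_pos'],o['contact_force'],o['ft_torque'])
E
```

```text
time: 18.45
eef_pos: [0.5251, -0.0039, 0.0619]
tool_rot: [-0.002, 0.693, 0.721, -0.002]
contact_force: [-9.3, -1.6, 1.9]
opening: 0.0194
finger_force: 30.1
[ 0.52507186 -0.00387151  0.06186523] [-9.28659992 -1.5951441   1.91264847] [-0.66678725  1.54833186 -0.58969868]
```

View pics/w5.png

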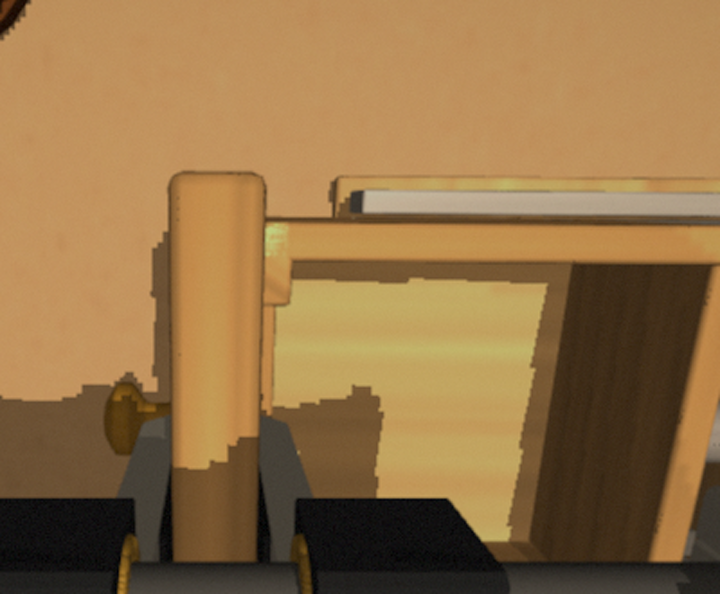

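```bash
python3 -m jog '{"hand":[0,0,0,0,0,0,0,0,0,0],"xyz":[[0,0,0],[0,0,0],[0,0,0],[0,0,0],[0,0,0],[0,0,0],[0,0,0],[0,0,0],[0,0,0],[0,0,0]],"twist":[0,0,0,0,0,0,0,0,0,0]}'
python3 - <<'E'
from h import *
s=snap('side')
cv2.imwrite('pics/s2.png',cv2.resize(s['color'][150:300,170:370,::-1],None,fx=3.5,fy=3.5,interpolation=cv2.INTER_CUBIC))
E
```

```text
time: 19.75
eef_pos: [0.525, -0.0039, 0.0618]
tool_rot: [-0.002, 0.693, 0.721, -0.002]
contact_force: [-7.9, -2.3, 1.8]
opening: 0.0198
finger_force: 30.1
```

View pics/s2.png

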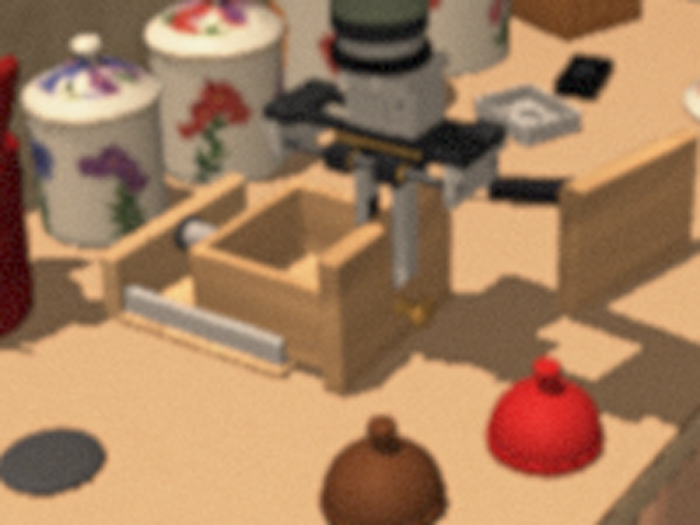

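The side view shows the front standing upright and flush on the pushed-back drawer, knob outwards. The spare panel, tray and cap are undisturbed. The force is steady at 8–9 N, so I'm handing in.

```bash
python3 -c "
from cell import ctrl
print(ctrl.hand_in())"
```

```text
the job is handed in; nothing more can be done
None
```

I rang the bell by pressing its plunger down to the stop, then handed in with the drawer front held knob outwards, square and centred, on the drawer at about 8–9 N and roughly 16 mm back; the hand-in returned no verdict.

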